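Roll the violet parcel label-up

TASK

On the inspection mat, roll the violet six-sided carton over one flat at a time, without lifting it: first bring its yellow-striped face on top and let it come to rest, then roll it on until the face with the white bar-code label is on top. Leave it lying on the mat with the label up, and leave the brown carton and the spray can where they are.

Things in the scene. Friction and masses are not known exactly. Their poses are not given: they have to be found in the camera images.
- violet_center (a point): Centre of the violet carton, the one to roll: hexagonal prism 120 mm long, 54 mm across flats (each flat 31.2 mm wide), about 250 g, lying on a flat, so this point is 27 mm above the mat's top. x: along the carton; z: outward normal of the face with the white bar-code label (27 mm from here). At the start the label is two flats (120 deg) from the top, facing sideways and down, hidden from above.
- violet_stripe (a point): Centre, on the surface, of the violet carton's face with a yellow stripe (18 mm wide, full length), next to the label face. x: along the carton; z: this face's outward normal. At the start it is one flat (60 deg) from the top, sloping to the side where the label is, visible from above. Rolling away from that side brings the stripe, then the label, on top.
- violet: The violet carton, origin at its centre, x along it, z up at the start. It grips the rubber mat and tips over its far lower edge when pushed slowly sideways, square to its length, high on its flank (40 mm above the mat), fingertips rising with the flank in an arc about that edge (a level push may slide it). Past balance (30 deg) it drops onto the next flat and stops. One roll moves it 31 mm.
- mat: Flat grey-green rubber mat fixed to the bench, 340 mm (x) by 540 mm (y), 4 mm thick; origin at the centre of its underside, on the bench; z up.
- brown_center (a point): Centre of the brown carton, a bystander of the same shape and size that has been checked already and lies on the mat with its white label up (27 mm above the mat's top); x along its length. To be left alone.
- can_center (a point): Centre, half-way up, of a white spray can with a blue band standing beside the mat, 52 mm in diameter and 165 mm high; z up along it. To be left alone.
Not all that is in view belongs to the job. There is more than one size of the violet; the job needs the middle-sized.

How it is judged:
By the outcome, as a careful person would: the job done as asked, in the order asked, and still so for the second after the job is handed in, with the robot touching nothing.
It also fails if it takes over 45 s, if anything falls off the work surface, if the arm or the gripper's body presses on something with over 40 N, if the wrist force passes 120 N, or if a joint passes its speed limit or range.

ROBOT

A 6-joint arm with a two-finger parallel gripper is mounted at the origin on the work surface. World frame = base frame: x ahead of the robot, y to its left, z up, the work surface at z = 0. Lengths are in m, angles in rad, forces in N, time in s.
With the tool pointing down it reaches from about 0.35 to 0.875 m from the base axis. Payload 4.2 kg.
Tool frame: the origin (TCP) lies at the very end of the fingers, on their centre line; the grasp point (between the pads) lies grip_point_offset behind it (grip_point_offset is the distance from the TCP to the grasp point, in m); z points along the fingers, y is the direction in which the jaws open and shut (so a half turn about z gives the same grasp; the last joint's range is limited). The gripper opens to 85 mm and grips with 20 to 120 N. Pads are 22 mm wide; open, the fingers measure 114 mm over their backs; the gripper's body (76 mm by 85 mm) begins 54 mm behind the grasp point. The pads swing forward as they close: fully open they stand 13 mm farther back than shut.
Start: joints at [1.439, 0.385, 0.008, 0, -1.194, -0.259], TCP at [0.238, 0.578, 0.231] pointing down, gripper open.
Joint ranges: [-3.14, 3.14], [-1.21, 2.06], [-1.07, 1.41], [-3.16, 2.05], [-2.99, -0.16], [-3.1, 3.1]. Speed limits (rad/s): [2.79, 2.79, 3.14, 3.14, 3.14, 3.14].

INTERFACE

Orientations are given as a unit quaternion [x, y, z, w].
In Python, from rig import movep, move_l, move_j, move_gripper, hold, inverse_kinematics, camera, Unreachable, hand_in, current_time_s, current_qpos, current_joint_velocities, current_effort, current_eef_pos, current_orientation, current_ft_force, current_ft_torque, current_opening, grip_point_offset gives the robot as it stands. The module is installed in compiled form; this text tells all that it offers. Calls block until the motion is done:
- movep(position, orientation): joint-space move of the TCP to a pose.
- move_l(position, frame=None, v=0.15, f_stop=None): straight line of the TCP; frame=None keeps the orientation; v is the mean speed in m/s. With f_stop (N) it stops when the force on the tool has changed by that much, and returns True; else False.
- move_j(angles): joint-space move.
- move_gripper(opening, grasp_force=None): finger opening in m; grasp_force is the grip in N (None keeps the last); returns when the fingers have stopped.
- hold(seconds).
- inverse_kinematics(position, orientation): joint angles nearest the present ones, or None.
- camera(name): name is "scene" or "top" or "wrist"; returns a dict with "color" (384x512x3 uint8, blue, green, red), "K" (3x3 intrinsics, pixels), "position" and "rotation" of the camera in the world; the wrist camera has in their place "hand_eye" (4x4, takes a point from camera to tool coordinates, whose origin is the TCP and whose axes are the flange's). Camera axes: x right, y up, looking along -z (the intrinsics and any distortion apply to the point x, -y, -z); pixel columns grow to the right and rows downward; lengths in m; the calibration is good to about 2 mm. A picture is of the moment at which its call begins: read the wrist's pose just before it. There is no depth.
A pose or a line that the arm cannot do raises Unreachable and nothing moves.
- hand_in(): hands the job in, once; it reports no verdict.
Readings, each from a call of its own:
- current_time_s(): time.
- current_qpos(): joint angles.
- current_joint_velocities(): joint speeds.
- current_effort(): joint torques, N m.
- current_eef_pos(): TCP position.
- current_orientation(): TCP orientation.
- current_ft_force(): force on the tool from outside, world axes, zero at the start.
- current_ft_torque(): the same for the moment, N m.
- current_opening(): finger opening in m.
Only numpy, scipy, OpenCV 4.12 (cv2) and the standard library are available. Lean on these libraries where they do the work, as an engineer would, in place of code of your own. Each camera call takes 0.05 s, during which the arm holds its last target.

## Working session

There is one attempt and no reset: what is moved stays moved. The work goes in short steps, each a Python script; the robot and the scene stay as the last script left them, time stands still between calls to the robot, and variables do not carry over. Pictures are saved under pics/ and viewed, and the job is handed in when it is done.

```bash
mkdir -p pics
cat > snap.py <<'E'
import sys,cv2,numpy as np,pickle
from rig import *
def snap(name,fn):
    p,q=current_eef_pos(),current_orientation()
    c=camera(name); cv2.imwrite('pics/'+fn+'.png',c['color']); c['eef']=(p,q)
    pickle.dump(c,open('pics/'+fn+'.pkl','wb')); return c
E
python3 - <<'E'
from snap import *
for n in ("scene","top","wrist"):
    c=snap(n,n+'0'); print(n,c['K'],c.get('position'),c.get('rotation'),c.get('hand_eye'),[k for k in c])
print(current_time_s(),grip_point_offset,current_orientation())
E
```

```text
scene [[471.45423529   0.         255.32106651]
 [  0.         471.45423529 194.71592762]
 [  0.           0.           1.        ]] [ 1.43379888 -0.4827103   0.76320364] [0.42840334 0.21214496 0.36745679 0.79777227] None ['color', 'K', 'position', 'rotation', 'eef']
top [[491.5347316    0.         250.26160337]
 [  0.         491.5347316  191.99319875]
 [  0.           0.           1.        ]] [0.54640315 0.17175517 1.43142015] [ 0.01384735 -0.01673975 -0.70339947  0.71046268] None ['color', 'K', 'position', 'rotation', 'eef']
wrist [[276.32106437   0.         254.17545533]
 [  0.         276.32106437 185.34715514]
 [  0.           0.           1.        ]] None None [[ 1.70410739e-04  9.44247078e-01  3.29237646e-01  8.48676164e-02]
 [ 9.99999703e-01  8.66471653e-05 -7.66094108e-04 -8.83354803e-04]
 [-7.51909631e-04  3.29237679e-01 -9.44246782e-01 -1.41880118e-01]
 [ 0.00000000e+00  0.00000000e+00  0.00000000e+00  1.00000000e+00]] ['color', 'K', 'hand_eye', 'eef']
0.15 0.0187 [ 9.80958874e-01 -1.94213686e-01 -1.07729639e-04  8.49224655e-04]
```

View pics/scene0.png

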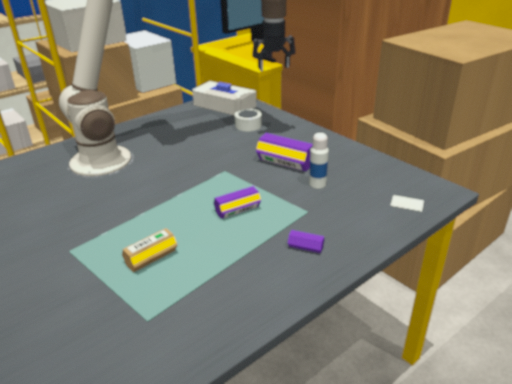

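View pics/top0.png

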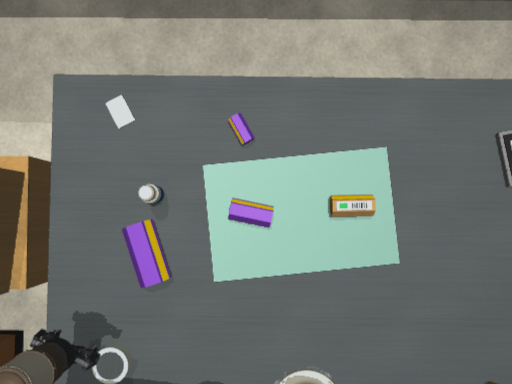

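View pics/wrist0.png

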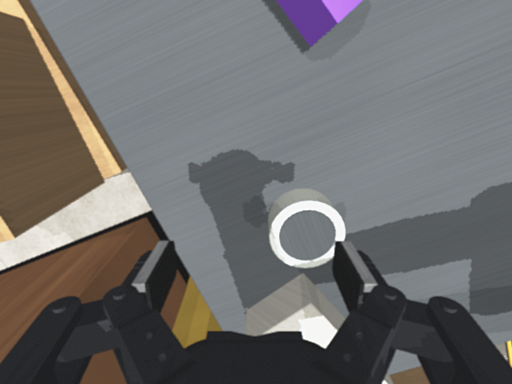

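The top view shows the middle violet carton on the mat at about (251,212), with its stripe on the far (+x) side. The brown carton is at (353,206), the can at (150,193), and the decoy large and small violet cartons are at (147,253) and (241,128). Next I'll zoom in on the violet carton.

```bash
cat >> snap.py <<'E'
from scipy.spatial.transform import Rotation as R
def campose(c):
    if c.get('position') is not None: return np.array(c['position']),R.from_quat(c['rotation']).as_matrix() if np.size(c['rotation'])==4 else np.array(c['rotation'])
    H=c['hand_eye']; p,q=c['eef']; Rt=R.from_quat(q).as_matrix()
    return Rt@H[:3,3]+p, Rt@H[:3,:3]
def pix2w(c,uv,z):
    p,M=campose(c); K=c['K']
    d=np.array([(uv[0]-K[0,2])/K[0,0],-(uv[1]-K[1,2])/K[1,1],-1]); d=M@d
    return p+d*(z-p[2])/d[2]
def w2pix(c,X):
    p,M=campose(c); K=c['K']; v=M.T@(np.array(X)-p)
    return np.array([K[0,2]+K[0,0]*v[0]/-v[2], K[1,2]+K[1,1]*-v[1]/-v[2]])
E
python3 - <<'E'
from snap import *
c=pickle.load(open('pics/top0.pkl','rb'))
for n,uv,z in [('violet',(251,210),.05),('brown',(353,206),.058),('can',(150,193),.165),('matcorner',(204,165),.004),('mat2',(387,148),.004),('mat3',(399,263),.004),('mat4',(214,281),.004),('base',(305,384),.0)]:
    print(n,pix2w(c,uv,z).round(3))
im=cv2.resize(c['color'][170:250,200:300],(800,640),interpolation=cv2.INTER_CUBIC)[:600]; cv2.imwrite('pics/topz.png',im)
s=pickle.load(open('pics/scene0.pkl','rb'))
print(w2pix(s,pix2w(c,(251,210),.05)))
E
```

```text
violet [0.556 0.164 0.05 ]
brown [ 0.57  -0.121  0.058]
can [0.596 0.425 0.165]
matcorner [0.686 0.302 0.004]
mat2 [ 0.741 -0.232  0.004]
mat3 [ 0.407 -0.266  0.004]
mat4 [0.35  0.268 0.004]
base [0.059 0.004 0.   ]
[237.74871389 197.91314515]
```

View pics/topz.png

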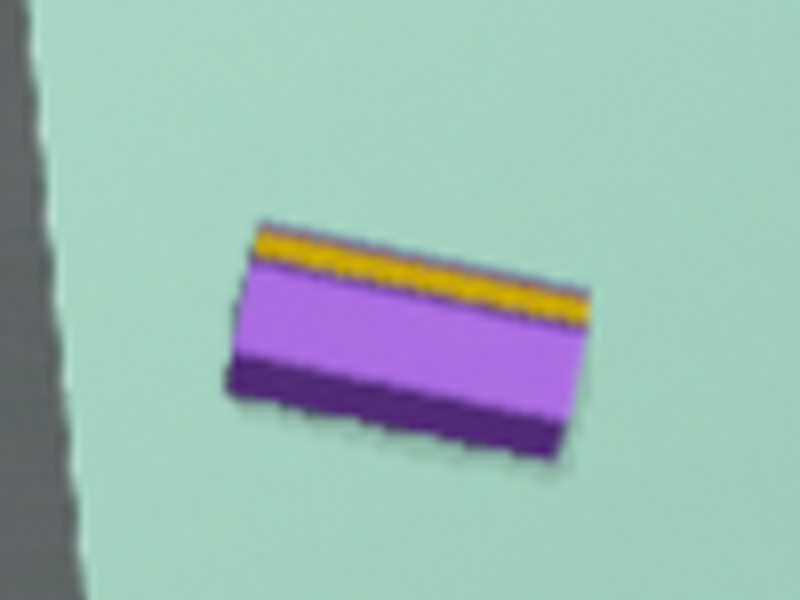

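```bash
cat > fit.py <<'E'
from snap import *
from scipy.optimize import least_squares
# carton at (x,y,yaw) ; axis e=(cos,sin), u=roll dir = perpendicular pointing toward robot
def frame(yaw):
    e=np.array([np.cos(yaw),np.sin(yaw),0]); u=np.array([-np.sin(yaw),np.cos(yaw),0])
    if u[0]>0: u=-u
    return e,u
def fit(obs,x0):
    # obs: list (cam,uv,(a,b,z)) a along e, b along u, z world
    def f(p):
        e,u=frame(p[2]); r=[]
        for c,uv,(a,b,z) in obs:
            X=np.array([p[0],p[1],0])+a*e+b*u; X[2]=z
            r+=list(w2pix(c,X)-uv)
        return r
    s=least_squares(f,x0,loss='soft_l1'); return s.x,np.array(s.fun)
E
python3 - <<'E'
from fit import *
c=pickle.load(open('pics/top0.pkl','rb'))
z=lambda u,v:(u/8+200-.5*0,v/8+170)
h=.0156;t=.058
# yaw axis ~ along -y (pixel right): e=( cos,sin)
obs=[(c,z(247,261),(-.06,-h,t)),(c,z(588,326),(.06,-h,t)),(c,z(568,421),(.06,h,t)),(c,z(234,353),(-.06,h,t)),
 (c,z(228,393),(-.06,.0312,.031)),(c,z(558,460),(.06,.0312,.031)),(c,z(262,222),(-.06,-.0312,.031)),(c,z(590,292),(.06,-.0312,.031))]
p,r=fit(obs,[.556,.164,-1.6]); print(p.round(4),r.round(2)); e,u=frame(p[2]); print(e,u)
# orientation: tool z down, tool x = -u (outward)
for s in (-1,1):
    tx=s*u; tz=np.array([0,0,-1.]); ty=np.cross(tz,tx)
    q=R.from_matrix(np.c_[tx,ty,tz]).as_quat()
    for P in ((p[0],p[1],.25),(p[0]-.03*u[0]*1,p[1],.04)):
        print(s,q.round(3),inverse_kinematics(np.array(P),q))
tx=-u;ty=np.cross(tz,tx);q=R.from_matrix(np.c_[tx,ty,tz]).as_quat()
movep(np.array([p[0],p[1],.25]),q)
snap('wrist','w1'); print(current_time_s(),current_ft_force())
E
```

```text
[ 0.5483  0.1632 -1.7592] [ 0.37  0.28 -0.13  0.62  0.18 -0.28 -0.23 -0.26 -0.2   0.11 -0.08  0.06
 -0.09 -0.02  0.2  -0.47]
[-0.18729837 -0.98230307  0.        ] [-0.98230307  0.18729837 -0.        ]
-1 [ 0.996 -0.094  0.    -0.   ] [ 0.57247287  0.28200265 -0.09552795  0.         -1.19326572  0.80991234]
-1 [ 0.996 -0.094  0.    -0.   ] [ 5.44778527e-01  5.39336273e-01 -2.77939693e-01  4.44089210e-16
 -7.53520361e-01  8.37606684e-01]
1 [0.094 0.996 0.    0.   ] [ 0.57247287  0.28200265 -0.09552795  0.         -1.19326572 -2.33168031]
1 [0.094 0.996 0.    0.   ] [ 5.44778527e-01  5.39336273e-01 -2.77939693e-01 -4.44089210e-16
 -7.53520361e-01 -2.30398597e+00]
2.075 [-0.31995372  0.20016299  0.09566559]
```

View pics/w1.png

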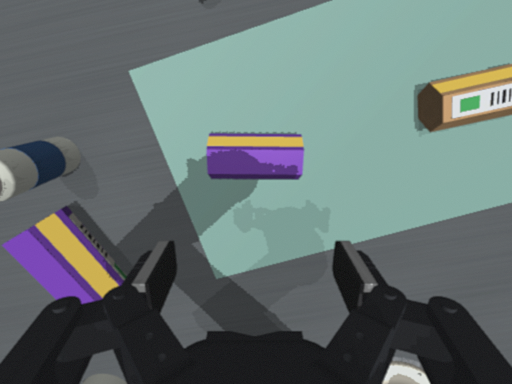

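The wrist view shows the violet carton centred at about (255,155), square to the image, with its stripe on the far side. I'll compare this with the model's prediction.

Run:
```python
from fit import *
c=pickle.load(open('pics/w1.pkl','rb'))
im=cv2.resize(c['color'][115:195,195:315],(780,520),interpolation=cv2.INTER_CUBIC)
p=[.5483,.1632,-1.7592]; e,u=frame(p[2]); h=.0156
for a in(-.06,.06):
  for b,z in((-.0312,.031),(-h,.058),(h,.058),(.0312,.031)):
    X=np.array([p[0],p[1],0])+a*e+b*u; X[2]=z; w=w2pix(c,X); print(a,b,z,w.round(1))
    cv2.circle(im,tuple(((w-[195,115])*6.5).astype(int)),4,(0,0,255),1)
cv2.imwrite('pics/w1z.png',im)
```

```text
-0.06 -0.0312 0.031 [209.  132.6]
-0.06 -0.0156 0.058 [206.3 148.8]
-0.06 0.0156 0.058 [207.7 173.2]
-0.06 0.0312 0.031 [211.4 178.5]
0.06 -0.0312 0.031 [301.6 132.7]
0.06 -0.0156 0.058 [304.4 148.9]
0.06 0.0156 0.058 [302.9 173.3]
0.06 0.0312 0.031 [298.9 178.6]
```

View pics/w1z.png

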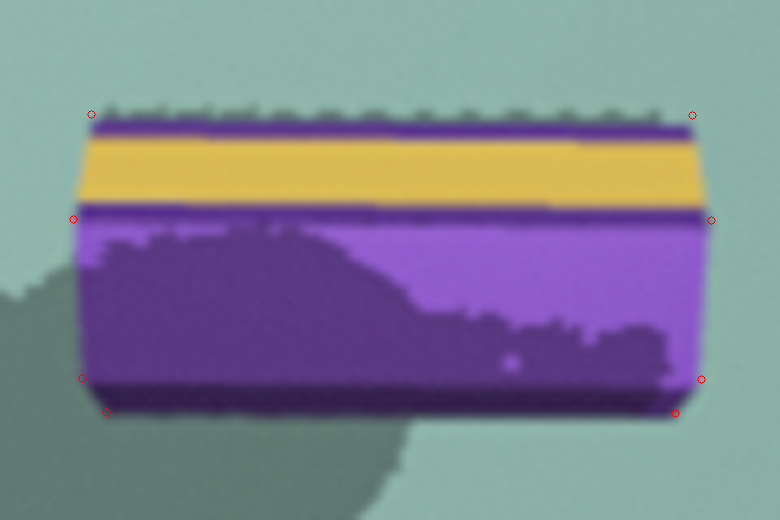

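```bash
python3 - <<'E'
from fit import *
p=[.5479,.1633,-1.7592]; e,u=frame(p[2]); C=np.array([p[0],p[1],0])
P=lambda b,z: C+b*u+np.array([0,0,z])
move_l(P(-.075,.10),v=.2)
move_l(P(-.065,.031),v=.1)
print(current_opening(),current_ft_force())
f0=current_ft_force()
hit=move_l(P(-.027,.031),v=.02,f_stop=1.5)
x=np.array(current_eef_pos()); print(hit,'b',(x-C)@u,'a',(x-C)@e,x[2],np.array(current_ft_force())-f0,current_time_s())
snap('wrist','w2');snap('scene','s2')
E
python3 -c "
import cv2,numpy as np
a=cv2.imread('pics/w2.png');b=cv2.imread('pics/s2.png')[130:270,170:370]
cv2.imwrite('pics/c2.png',np.vstack([cv2.resize(b,(400,280),interpolation=2),cv2.resize(a,(400,300))]))"
```

```text
0.08521296888517342 [ 0.44516356 -0.12284622 -0.01864827]
True b -0.03252603105091693 a -0.00029324103620103525 0.031110388106599385 [ 1.30450232 -0.6462383   0.58562446] 5.3833
```

View pics/c2.png

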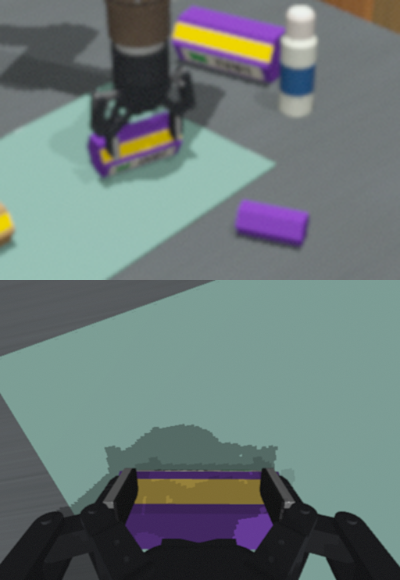

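The fingers touch the stripe face where I expected. Both tips are inside the carton's ends. Next I'll follow the arc part of the way and check that it is tipping.

```bash
cat > arc.py <<'E'
from fit import *
def arc(T0,u,rel,degs,v=.025,log=True):
    # T0: TCP at contact start; rel=(b,z) contact point relative to pivot
    b,z=rel
    for d in degs:
        f=np.radians(d); bn=b*np.cos(f)+z*np.sin(f); zn=z*np.cos(f)-b*np.sin(f)
        move_l(T0+(bn-b)*u+np.array([0,0,zn-z]),v=v)
        if log: F=np.array(current_ft_force()); print(d,'Fu %.2f Fz %.2f'%(F@u,F[2]))
E
python3 - <<'E'
from arc import *
p=[.5479,.1633,-1.7592]; e,u=frame(p[2])
T0=np.array(current_eef_pos()); np.save('T0.npy',T0)
arc(T0,u,(-.0381,.0415),[5,10,15,20])
print(current_time_s()); snap('wrist','w3');snap('scene','s3')
E
python3 -c "
import cv2,numpy as np
a=cv2.imread('pics/w3.png');b=cv2.imread('pics/s3.png')[130:270,170:370]
cv2.imwrite('pics/c3.png',np.vstack([cv2.resize(b,(400,280),interpolation=2),cv2.resize(a,(400,300))]))"
```

```text
5 Fu -1.17 Fz 0.29
10 Fu -2.14 Fz 0.57
15 Fu -0.70 Fz 0.54
20 Fu -1.13 Fz -1.47
6.875
```

View pics/c3.png

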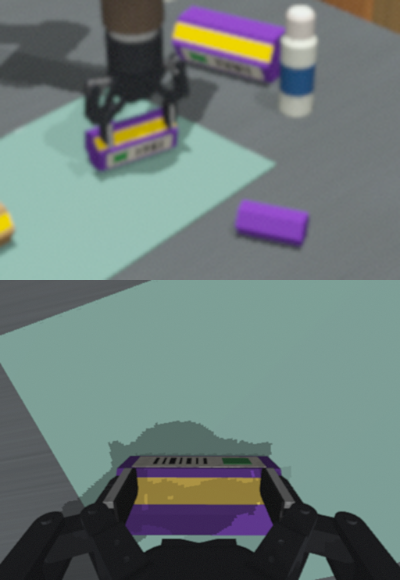

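The carton is tipping: the label face now shows in the wrist view and the force is about 1–2 N. I'll continue past the balance point.

```bash
python3 - <<'E'
from arc import *
p=[.5479,.1633,-1.7592]; e,u=frame(p[2])
arc(np.load('T0.npy'),u,(-.0381,.0415),[24,28,31,34,37,40])
hold(.2);print(current_time_s(),current_eef_pos()); snap('wrist','w4');snap('scene','s4')
E
python3 -c "
import cv2,numpy as np
a=cv2.imread('pics/w4.png');b=cv2.imread('pics/s4.png')[130:270,170:370]
cv2.imwrite('pics/c4.png',np.vstack([cv2.resize(b,(400,280),interpolation=2),cv2.resize(a,(400,300))]))"
```

```text
24 Fu -0.12 Fz 1.93
28 Fu 0.40 Fz 1.66
31 Fu -0.44 Fz 2.09
34 Fu -0.28 Fz 3.37
37 Fu -0.02 Fz 5.95
40 Fu 0.10 Fz 5.70
8.8583 [0.54519727 0.1642081  0.04616001]
```

View pics/c4.png

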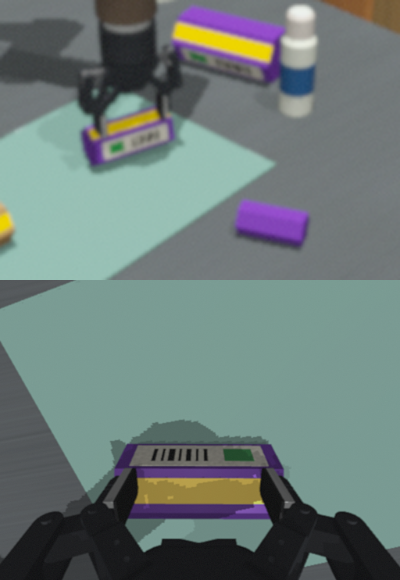

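Run:
```python
from arc import *
c=pickle.load(open('pics/w4.pkl','rb'))
cv2.imwrite('pics/w4z.png',cv2.resize(c['color'][200:310,130:370],(800,367),interpolation=2))
p=[.5479,.1633,-1.7592]; e,u=frame(p[2]); C=np.array([p[0],p[1],0])
x=np.array(current_eef_pos());print('b',(x-C)@u)
```

```text
b 0.002828960775108451
```

View pics/w4z.png

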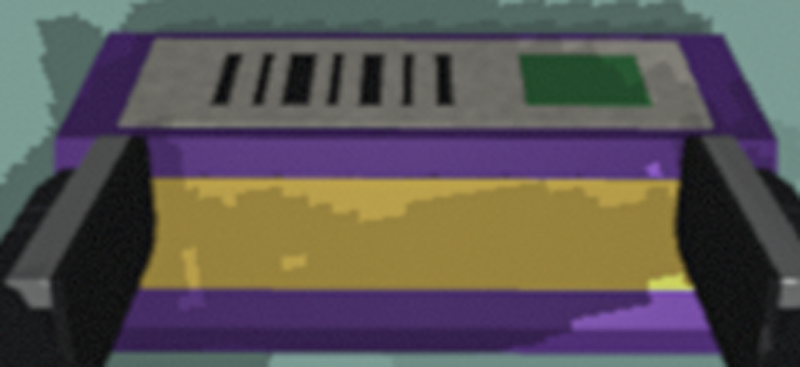

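```bash
cat > tilt.py <<'E'
from arc import *
r=.0312
def edge(k,phi,s,dz=0):
    # vertices about center at start: k=0: (+15.6,-27) pivot ; returns (b,z above mat). verts by angle
    # angle measured from +b toward +z ; rolling toward +b = clockwise
    ang=np.radians(k-np.degrees(phi)); rho=np.array([np.cos(ang),np.sin(ang)])*r
    cen0=np.array([-.0156,.027]); co,si=np.cos(phi),np.sin(phi)
    cen=np.array([cen0[0]*co+cen0[1]*si,cen0[1]*co-cen0[0]*si])+[.0156+s,dz]
    return cen+rho
# vertex angles: 0:+b mid,60:top front,120:top rear(stripe/top),180: stripe/label edge,240: label/bottom rear
def fit_tilt(c,obs,p0,x0=(0.6,0,0,0)):
    def f(x):
        phi,s,a0,dy=x; e,u=frame(p0[2]+dy); out=[]
        for uv,k,sg in obs:
            b,z=edge(k,phi,s); X=np.array([p0[0],p0[1],.004+z])+b*u+(sg*.06+a0)*e
            out+=list(w2pix(c,X)-uv)
        return out
    s=least_squares(f,x0,loss='soft_l1'); return s.x,np.array(s.fun)
E
python3 - <<'E'
from tilt import *
c=pickle.load(open('pics/w4.pkl','rb'))
z=lambda a,b:np.array([130+a/3.3333,200+b/3.3333])
obs=[(z(107,33),240,-1),(z(724,35),240,1),(z(57,137),180,-1),(z(778,137),180,1),(z(118,331),120,-1),(z(712,331),120,1)]
for x0 in((.6,0,0,0),(1,0,0,0)):
    x,rr=fit_tilt(c,obs,[.5479,.1633,-1.7592],x0); print(np.degrees(x[0]),x.round(4),rr.round(1))
E
```

```text
39.18260803672472 [ 0.6839  0.0009 -0.0007 -0.0014] [  0.5   0.2  -0.1  -0.1  -1.    0.5   0.5   0.7 -20.   -0.5  20.8  -0.3]
39.18259194660781 [ 0.6839  0.0009 -0.0007 -0.0014] [  0.5   0.2  -0.1  -0.1  -1.    0.5   0.5   0.7 -20.   -0.5  20.8  -0.3]
```

The fit gives a tilt of 39° with no slide (about 1 mm). It is past balance, and the fingertips are now holding it back from above. Raising the fingers should let it settle.

```bash
python3 - <<'E'
from tilt import *
p=[.5479,.1633,-1.7592]; e,u=frame(p[2])
x=np.array(current_eef_pos())
for k in range(1,5):
    move_l(x+np.array([0,0,.005*k])-.001*k*u,v=.03); print(current_ft_force()[2])
move_l(x+np.array([0,0,.10])-.045*u,v=.2); hold(.3)
print(current_time_s()); snap('wrist','w5');snap('scene','s5');snap('top','t5')
E
python3 -c "
import cv2,numpy as np
a=cv2.imread('pics/w5.png');b=cv2.imread('pics/s5.png')[130:270,170:370]
cv2.imwrite('pics/c5.png',np.vstack([cv2.resize(b,(400,280),interpolation=2),cv2.resize(a[100:300,100:400],(400,267),interpolation=2)]))"
```

```text
-0.620632235784746
-0.26345035338885603
-0.3177828986618576
-1.2912793997912837
11.1417
```

View pics/c5.png

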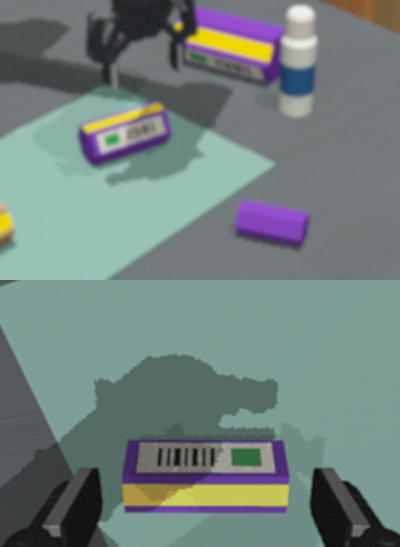

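View pics/w5.png

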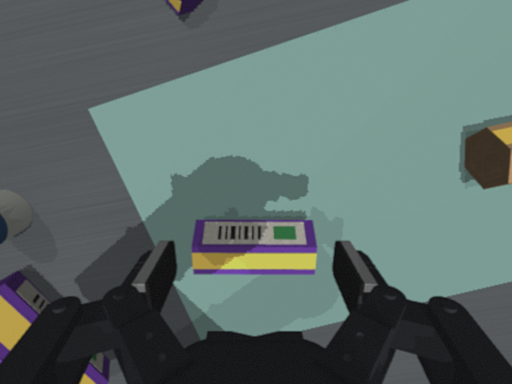

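The stripe face looks to be on top at rest, and the label faces the far side. I'll fit the new pose.

Run:
```python
from tilt import *
c=pickle.load(open('pics/w5.pkl','rb'))
h=.0156
obs=[(c,(194.5,220.5),(-.06,-.0312,.031)),(c,(314,220.5),(.06,-.0312,.031)),(c,(192.8,249.3),(-.06,-h,.058)),(c,(316.5,249.3),(.06,-h,.058)),(c,(193,273),(-.06,h,.058)),(c,(316.3,273),(.06,h,.058))]
p,rr=fit(obs,[.52,.168,-1.76]); print(p.round(4),rr.round(1))
p0=np.array([.5479,.1633]); e,u=frame(-1.7592); print((p[:2]-p0)@u[:2],(p[:2]-p0)@e[:2])
x,r2=fit_tilt(c,[(np.array(o[1]),k,s) for o,(k,s) in zip(obs,[(240,-1),(240,1),(180,-1),(180,1),(120,-1),(120,1)])],[.5479,.1633,-1.7592],(1,0,0,0));print(np.degrees(x[0]),x.round(4),r2.round(1))
```

```text
[ 0.5161  0.1696 -1.7594] [ 1.6 -0.1 -1.1 -0.1 -1.1 -1.3  1.  -1.4  1.   2.3 -1.2  2.2]
0.03243273402623685 -0.0002573927034624943
68.10860352437447 [ 1.1887e+00 -4.4000e-03 -3.0000e-04 -7.0000e-04] [ 1.  -0.7 -0.6 -0.8 -1.   0.1  0.7  0.1  2.   0.5 -2.4  0.5]
```

Run:
```python
from tilt import *
c=pickle.load(open('pics/t5.pkl','rb'));w=pickle.load(open('pics/w5.pkl','rb'))
a=cv2.resize(c['color'][180:250,210:290],(640,560),interpolation=2)[:300+140]
b=cv2.resize(w['color'][205:285,180:330],(750,400),interpolation=2)
p=[.5161,.1696,-1.7594]; e,u=frame(p[2]); h=.0156
for s in(-.06,.06):
  for q,z in((-.0312,.031),(-h,.058),(h,.058),(.0312,.031)):
    X=np.array([p[0],p[1],0])+s*e+q*u; X[2]=z
    cv2.circle(a,tuple(((w2pix(c,X)+.5-[210,180])*8).astype(int)),4,(0,0,255),1)
    cv2.circle(b,tuple(((w2pix(w,X)+.5-[180,205])*5).astype(int)),4,(0,0,255),1)
cv2.imwrite('pics/t5z.png',a);cv2.imwrite('pics/w5z.png',b)
```

```text
(no output)
```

View pics/t5z.png

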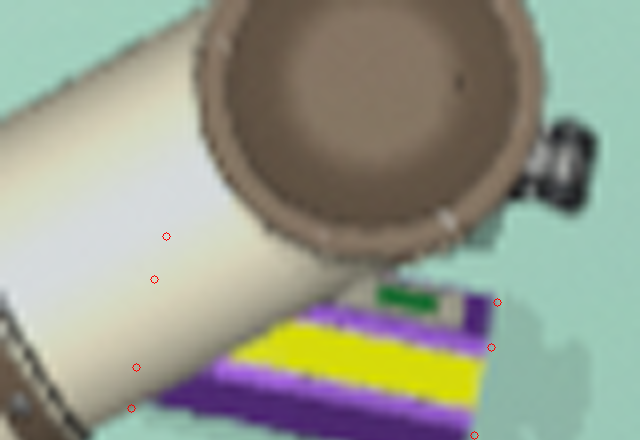

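View pics/w5z.png

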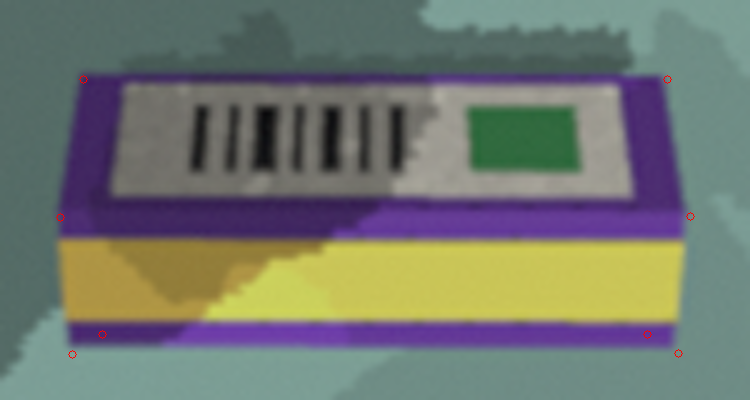

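Run:
```python
from tilt import *
print(current_time_s())
x=np.array(current_eef_pos());p=[.5479,.1633,-1.7592]; e,u=frame(p[2])
move_l(x-.10*u+[0,0,.03],v=.25)
c=snap('top','t6');s=snap('scene','s6');print(current_time_s())
a=cv2.resize(c['color'][185:255,215:290],(600,560),interpolation=2)
cv2.imwrite('pics/t6z.png',a)
cv2.imwrite('pics/s6z.png',cv2.resize(s['color'][175:220,200:270],(700,450),interpolation=2))
```

```text
11.2917
11.9583
```

View pics/t6z.png

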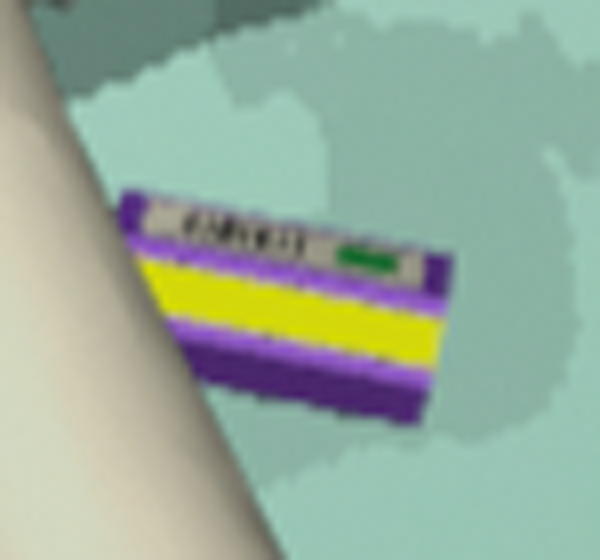

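View pics/s6z.png

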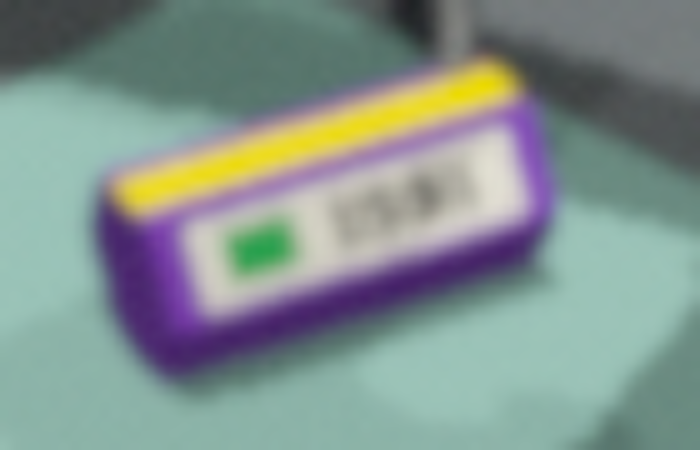

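The top view shows symmetric flanks (46/84/41 px zoomed) around the stripe face, so the carton lies flat with the stripe on top. I'll refit its pose and do the second roll.

Run:
```python
from tilt import *
c=pickle.load(open('pics/t6.pkl','rb'));w=pickle.load(open('pics/w5.pkl','rb'))
z=lambda a,b:(215+a/8-.5,185+b/8-.5)
h=.0156
obs=[(c,z(454,256),(.06,-.0312,.031)),(c,z(446,303),(.06,-h,.058)),(c,z(430,385),(.06,h,.058)),(c,z(420,426),(.06,.0312,.031)),(c,z(122,188),(-.06,-.0312,.031)),
(w,(180+78/5-.5,205+75/5-.5),(-.06,-.0312,.031)),(w,(180+662/5-.5,205+75/5-.5),(.06,-.0312,.031)),(w,(180+61/5-.5,205+208/5-.5),(-.06,-h,.058)),(w,(180+685/5-.5,205+208/5-.5),(.06,-h,.058)),(w,(180+70/5-.5,205+347/5-.5),(-.06,h,.058)),(w,(180+674/5-.5,205+347/5-.5),(.06,h,.058))]
for o in (obs,obs[:5],obs[5:]):
    p,rr=fit(o,[.52,.168,-1.76]); print(p.round(4),rr.round(1))
```

```text
[ 0.5178  0.1702 -1.7586] [ 0.2  0.2  0.5 -0.1  0.4  0.6  0.2  0.5  0.3  0.4  0.  -0.5  0.3 -0.6
 -1.1  0.4  0.2  0.2 -0.5  0.1  0.1 -0.1]
[ 0.5188  0.1711 -1.7602] [-0.1 -0.1  0.2 -0.4  0.   0.3 -0.2  0.2  0.1  0. ]
[ 0.5177  0.1701 -1.7593] [ 0.2 -0.4  0.4 -0.5 -0.9  0.5  0.4  0.4 -0.3  0.1  0.2  0. ]
```

```bash
python3 - <<'E'
from tilt import *
p=[.5178,.1702,-1.7590]; e,u=frame(p[2]); C=np.array([p[0],p[1],0])
P=lambda b,z: C+b*u+np.array([0,0,z])
move_l(P(-.070,.10),v=.2)
move_l(P(-.060,.031),v=.1)
hit=move_l(P(-.0295,.031),v=.02,f_stop=1.5)
T0=np.array(current_eef_pos()); print(hit,'b',(T0-C)@u,'a',(T0-C)@e,T0[2],current_ft_force())
arc(T0,u,(-.0381,.0415),[5,10,15,20,25,29,32,35,38])
print(current_time_s()); snap('wrist','w7');snap('scene','s7')
E
python3 -c "
import cv2,numpy as np
a=cv2.imread('pics/w7.png');b=cv2.imread('pics/s7.png')[130:270,170:370]
cv2.imwrite('pics/c7.png',np.vstack([cv2.resize(b,(400,280),interpolation=2),cv2.resize(a,(400,300))]))"
```

```text
True b -0.03223904490889329 a -0.00017869902336769422 0.031060021996408275 [ 2.37491208 -1.31053351  0.72405129]
5 Fu -1.52 Fz 0.97
10 Fu -1.00 Fz 1.13
15 Fu -1.31 Fz 0.96
20 Fu -0.68 Fz 0.37
25 Fu -0.27 Fz 1.49
29 Fu -0.34 Fz 2.48
32 Fu 0.22 Fz 3.50
35 Fu -0.30 Fz 4.49
38 Fu -0.06 Fz 6.01
17.7333
```

View pics/c7.png

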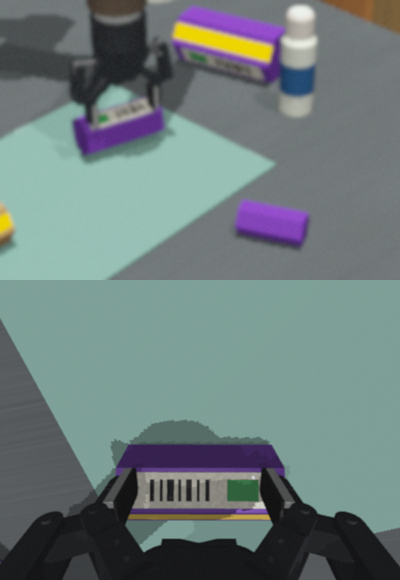

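It's in the same state as the first roll, just past balance with the fingers on the label face. I'll raise the fingers and back off.

Run:
```python
from tilt import *
u=frame(-1.759)[1]
x=np.array(current_eef_pos())
for k in range(1,5):
    move_l(x+np.array([0,0,.005*k])-.001*k*u,v=.03); print(current_ft_force()[2])
move_l(x+np.array([0,0,.10])-.045*u,v=.2)
move_l(x+np.array([0,0,.16])-.16*u,v=.25); hold(.3)
print(current_time_s(),current_ft_force())
s=snap('scene','s8');c=snap('top','t8')
a=cv2.resize(c['color'][150:290,200:400],(800,560),interpolation=2)
cv2.imwrite('pics/t8z.png',a)
cv2.imwrite('pics/s8z.png',cv2.resize(s['color'][100:280,70:370],(800,480),interpolation=2))
```

```text
-0.17595427164833816
0.00797103975750842
-0.06511157676726692
-0.36697691285738504
20.6833 [-0.24033884 -1.18473009  0.38876485]
```

View pics/t8z.png

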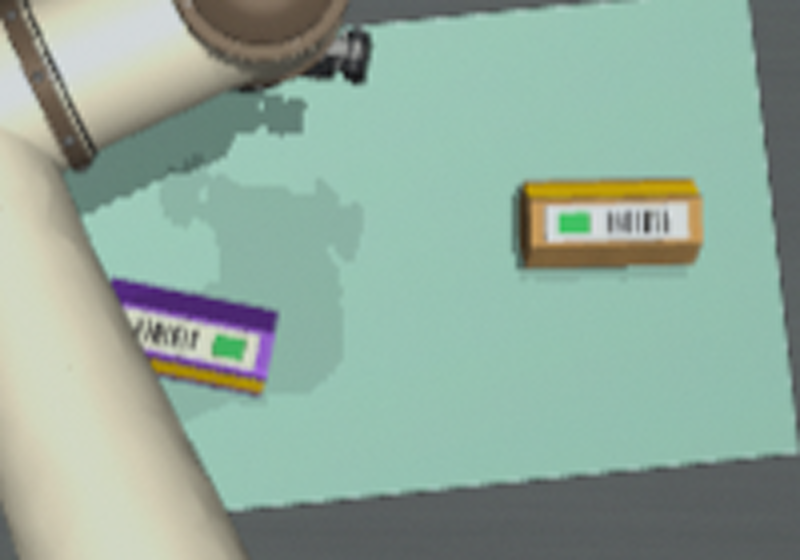

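View pics/s8z.png

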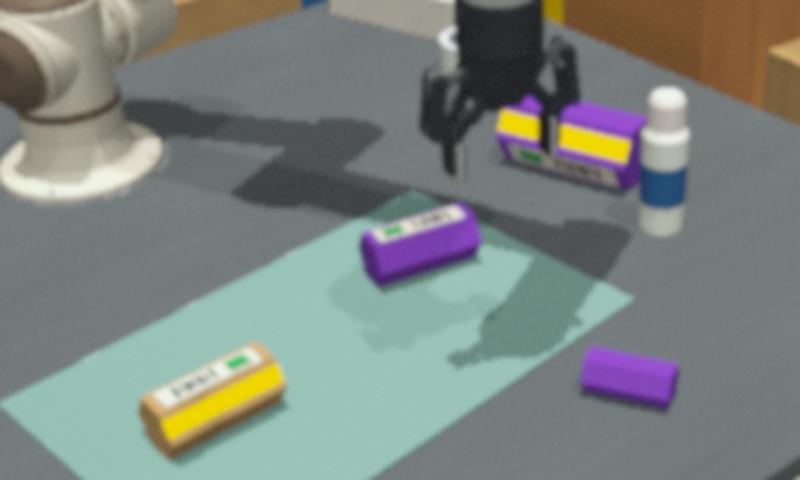

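The label is on top with symmetric flanks on either side. I'll do a quick check of the bystanders, then hand in.

Run:
```python
from snap import *
L=lambda n:cv2.imread(f'pics/{n}.png').astype(int)
for n,a,b,(r0,r1,c0,c1) in [('brown top','top0','t8',(188,222,325,382)),('brown scene','scene0','s8',(222,275,118,182)),('can scene','scene0','s8',(130,190,308,330))]:
    d=abs(L(a)-L(b))[r0:r1,c0:c1].max(2); print(n,d.mean().round(2),d.max())
print(current_joint_velocities().round(3) if hasattr(current_joint_velocities(),'round') else current_joint_velocities())
print(current_time_s()); hand_in()
```

```text
brown top 7.63 11
brown scene 6.15 13
can scene 5.76 9
[-0.002  0.002  0.008  0.     0.     0.   ]
20.7833
the job is handed in; nothing more can be done
```

I rolled the middle violet carton over two flats on the mat with the open fingertips, without gripping or lifting it. The job was handed in at 20.8 s, with the label up and the arm clear of everything.

- **First roll:** it brought the yellow stripe on top. At about 39° of tilt my fingertips were holding the carton back, so I raised them and it settled. Later pictures showed it lying flat, with almost no sliding (up to about 1 mm).
- **Second roll:** it behaved the same way and brought the bar-code label on top. The last top and scene pictures show the label face up and the carton at rest on the mat. The arm hid the carton's left end in the top picture, but the scene picture shows the whole carton.
- **Bystanders:** before-and-after pictures of the brown carton and the spray can differ only slightly (at most 13 grey levels), with no sign that either moved.
- **Forces:** the highest reading I saw while pushing was about 6 N.
- **One check disagreed:** after the first roll, my first fit from the wrist camera suggested 68° instead of 60°. I had picked the wrong edge in the picture; with it corrected, the wrist and top cameras agreed to about 1.5 mm.

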